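# Turn the circuit board over in its flip-over soldering fixture

## Robot

A 7-joint arm with a two-finger parallel gripper is mounted at the origin on the work surface; the furniture and walls round the work are solid. World frame = base frame: x ahead of the robot, y to its left, z up, the work surface at z = 0. Lengths are in m, angles in degrees, forces in N, time in s.
With the tool pointing down it reaches from about 0.425 to 0.875 m from the base axis. Payload 4.7 kg.
Tool frame: the origin (TCP) lies midway between the tips of the shut fingers; the grasp point (between the pads) lies 19 mm behind it; z points along the fingers, y is the line along which they close (so a half turn about z gives the same grasp; the last joint's range is limited). The gripper opens to 87 mm and grips with 3 to 60 N. Pads are 19 mm wide; open, the fingers measure 117 mm over their backs; the gripper's body (75 mm by 190 mm) begins 51 mm behind the grasp point.
Start: joints at [-69.494, 18.392, -4.016, 83.108, 1.295, 78.541, -3.26], TCP at [0.219, 0.612, 0.223] pointing down, gripper open.
Joint ranges: [-163.93, 163.93], [-17.29, 119.83], [-79.2, 71.16], [3.27, 140.29], [-89.18, 269.18], [5.43, 117.66], [-154.24, 154.24]. Speed limits (degrees/s): [147.25, 147.25, 180, 180, 180, 180, 180].

## Interface

Orientations are given as [roll, pitch, yaw] about the fixed x, y, z axes, in that order (R = Rz(yaw) Ry(pitch) Rx(roll)).
In Python, from cell import env, viewer, boxes_of, masks_of gives the robot as it stands. The module is installed in compiled form; this text tells all that it offers.
- The arm moves only by the tool apply_moves, never from a script. Its argument "moves" is a list of rows, each a list of 7 numbers: the shift along the tool's x, y, z scaled (see below), then the turn, a rotation vector about the tool's x, y, z scaled (see below), then the opening, from 0 (shut) to 1 (fully open). A call has 1 to 20 rows; each row is the pose to reach, as a shift and turn from the pose commanded when the call began, along the tool's axes at that moment; what a row does not reach only later rows make up. The controller multiplies each number of a shift by 0.2 m and each number of a turn by 1.5 rad. A row lasts 1/10 s, in which the tool goes at most 50 mm and 8.59 degrees, less where a joint would pass 70% of its speed; a pose out of reach is approached as far as the arm can. A call with a number of a shift or a turn outside -1 to 1 is refused whole. A call with a gripper value outside its range is refused whole. The fingers move at their own pace and stop on an object; "grip_force" is the grip in N (left out, the last holds). Time passes only in rows, so rows that repeat a pose let the fingers close. It gives the time, the measured TCP pose, the force, the opening and the grip force at its end, in the units of the state.
- env.get_obs(): the state, without advancing time (a new reading comes with each control period).
- viewer.read_camera(name): name is "scene" or "side" or "wrist"; returns the picture (400x640x3 uint8, red, green, blue); there is no depth.
- viewer.get_calibration(name): a dict with "fov_y" (degrees; the focal length in pixels is half the picture's height over the tangent of half this angle, whatever the lens; pixels are square), "cx", "cy" (the principal point, pixels), "k1" (the pictures are not rectified: a ray, as slopes to the right and down, at radius r is drawn at 1 + k1 r^2 times it, then the intrinsics apply), "position" and "orientation" of the camera in the world. Camera axes: x right, y up, looking along -z (the intrinsics and any distortion apply to the point x, -y, -z); pixel columns grow to the right and rows downward; lengths in m; the calibration is good to about 2 mm. A picture is of the moment at which its call begins: read the wrist's pose just before it. get_calibration takes no time and is no camera call; for the wrist camera it gives the pose at the moment of the call.
- env.sign_off(): hands the job in; it is judged then, once.
Trained networks look in the newest picture that a camera, given by its name, has taken for a name from the list of things; names that differ only in an ending like _2 or _b are one class to them, and where a whole thing is asked for, a point or a joint stands for the part that bears it (a point fixed in the world has none). Each returns a list of dicts, best first, with "conf" (0 to 1); they miss things now and then, are a little off and sometimes report something else, mostly with a low value. They report only what shows in the picture. A call takes as long as a camera call.
- boxes_of(camera, target): "location" ([column, row] in pixels, amid what is visible of it).
- masks_of(camera, target): "pixels" (400x640 bool, what is visible of it) and "location" ([column, row] in pixels, amid what is visible of it).
The state is a dict: "time_s": time; "qpos": joint angles; "joint_velocities": joint speeds; "effort": joint torques, N m; "tool_pos": TCP position; "tool_rot": TCP orientation; "force": force on the tool from outside, world axes, zero at the start; "wrist_torque": the same for the moment, N m; "grip_width": finger opening in m; "grasp_force": force on a finger pad.
Only numpy, scipy, OpenCV 4.12 (cv2) and the standard library are available. Lean on these libraries where they do the work, as an engineer would, in place of code of your own. Each camera call takes 0.05 s, during which the arm holds its last target. There are 200 camera calls.

## Task

The first side of the circuit board in the flip-over soldering fixture is finished. Swing the right-hand turn-button off the board leaf, turn the leaf over its spine until it lies flat on the left-hand rests, and then swing the left-hand turn-button back over it to lock it down. Do it with the fingertips alone: push gently, grip and carry nothing, and leave the other things on the desk where they are.

Things in the scene. Friction and masses are not known exactly. Their poses are not given: they have to be found in the camera images.
- fixture: Flip-over soldering fixture, fixed to the desk, turned a little about z. Origin: desk height, below the middle of the spine; x along the spine away from the robot, y to its left, z up. Grey base plate 10 mm high, x -86 to +72, y -118 to +118 mm; dark rests with rubber pads, 44 mm high, on both sides end at y +-112 mm. Beyond the base there is only desk, so fingertips fit below the leaf's lip.
- spine (a point): Middle of the spine: the leaf's hinge axis, 47 mm above the desk, along the fixture's x.
- leaf (a joint): Turn of the board leaf about the spine: 0 = flat on the right-hand rests (component side up), pi/2 = upright, pi = flat on the left-hand rests; it stops at 0 and pi. Friction hinge: the leaf stays at any angle where it is left; at most 4 N at the lip turn it. Each button, while its arm is over the flat leaf, blocks it.
- leaf_lip (a point): Middle of the leaf's outer edge, 140 mm from the axis; moves with the leaf. The leaf is an aluminium frame 6 mm thick (44 to 50 mm above the desk when flat on either side), x -60 to +60 mm, out to 128 mm from the axis; from there to 140 mm runs a black plastic lip, 104 mm wide, 6 mm thick, 22 mm beyond the base. Parts on the board stand up to 8 mm above the frame, none on the frame or lip.
- right_button: Right-hand turn-button, a small steel turning clamp on a post at the near edge of the right-hand rests. Origin on its upright pivot, 52 mm above the desk, at x -74, y -80 mm of the fixture; its x runs along the arm. Arm 33 mm long from the pivot, 14 mm wide, 52 to 58 mm above the desk; on it, along the arm, a thumb fin 7 mm thick, 31 mm out from the pivot, 58 to 74 mm above the desk.
- right_turn (a joint): Turn of the right-hand button: 0 = its arm points along the fixture's +x, squarely over the leaf; grows as its tip swings to the left, towards the spine; pi/2 = arm along the leaf's edge. Clear of the leaf from 1.5 on; stops at -0.4 and 2.4. It stays where it is left; about 1 N at its tip moves it.
- right_tip (a point): Outer end of the right-hand button's thumb fin: 31 mm from the pivot, 66 mm above the desk.
- left_button: Left-hand turn-button, the mirror image of the right-hand one, of the same sizes. Origin on its upright pivot, 52 mm above the desk, at x -74, y +80 mm of the fixture; its x runs along the arm.
- left_turn (a joint): Turn of the left-hand button: 0 = its arm points along the fixture's +x, squarely over a leaf that lies on the left; grows as its tip swings to the right, towards the spine; clear of the leaf from 1.5 on; stops at -0.4 and 2.4. It stays where it is left; about 1 N at its tip moves it.
- left_tip (a point): Tip of the left-hand button's thumb fin: 31 mm from the pivot, 66 mm above the desk.
- pliers: Loose bystander: red-handled long-nose pliers, 44 x 151 x 10 mm, lying on the desk in front of the fixture; origin at the centre of the underside, long axis y.
- small_jar: Loose bystander: small brown jar with a white lid, 45 mm wide and 52 mm high, in front of the fixture's left side; origin under its centre.
- ball_pen: Loose bystander: black ball pen, 134 mm long, 9 mm thick, lying to the right of the fixture; origin under its centre, long axis y.
- component_box: Loose bystander: flat grey-blue assortment box with a closed lid, 98 x 128 x 35 mm, to the right of the fixture; origin under its centre.

How it is judged:
By the outcome, as a careful person would: the job done as asked, in the order asked, and still so for the second after the job is handed in, with the robot touching nothing.
It also fails if it takes over 72 s, if anything falls off the work surface, if the arm or the gripper's body presses on something with over 40 N, if the wrist force passes 120 N, or if a joint passes its speed limit or range.

## Working session

There is one attempt and no reset: what is moved stays moved. The work goes in short steps, Python scripts to look and compute and a tool call to move; the robot and the scene stay as the last step left them, time stands still between calls to the robot, and variables do not carry over. Pictures are saved under pics/ and viewed, at most 11 in all, crops included, and the job is handed in when it is done.

Besides the shell and the picture viewer there is one more tool, called by a JSON object that holds its "fn" and its "kwargs". apply_moves: Moves the arm, as the interface text tells. Shifts and turns lie within -1 to 1; 1 stands for 0.2 m of shift or 1.5 rad of turn. Its arguments: {"type":"object","properties":{"moves":{"type":"array","items":{"type":"array","items":{"type":"number","minimum":-1,"maximum":1}}},"grip_force":{"type":"number"}},"required":["moves"]}

```bash
mkdir -p pics; cat > h.py <<'E'
import numpy as np, cv2
from scipy.spatial.transform import Rotation as R
from cell import env, viewer, boxes_of, masks_of
def cam(n):
    c=viewer.get_calibration(n); return c
def rotm(o):
    o=np.array(o,float)
    if o.shape==(3,3): return o
    if o.size==4: return R.from_quat(o).as_matrix()
    return R.from_euler('xyz',o,degrees=True).as_matrix()
def ray(c,uv):
    f=200/np.tan(np.radians(c['fov_y'])/2)
    d=np.array([(uv[0]-c['cx'])/f,(uv[1]-c['cy'])/f]); s=d.copy()
    for _ in range(30): s=d/(1+c['k1']*(s@s))
    return np.array(c['position']),rotm(c['orientation'])@np.array([s[0],-s[1],-1])
def at_z(c,uv,z):
    p,d=ray(c,uv); return p+d*(z-p[2])/d[2]
def proj(c,P):
    f=200/np.tan(np.radians(c['fov_y'])/2)
    q=rotm(c['orientation']).T@(np.array(P)-np.array(c['position']))
    s=np.array([q[0],-q[1]])/-q[2]; s=s*(1+c['k1']*(s@s))
    return s*f+[c['cx'],c['cy']]
def save(im,name): cv2.imwrite('pics/'+name,im[:,:,::-1])
E
python3 - <<'E'
from h import *
print(env.get_obs())
for n in ['scene','side']:
    c=cam(n); print(n,c)
    im=viewer.read_camera(n); save(im,n+'0.png')
    for t in ['fixture','leaf_lip','right_button','left_button','right_tip','left_tip','pliers','small_jar','ball_pen','component_box']:
        b=boxes_of(n,t)[:2]; print(t,[(np.round(x['location'],1),round(x['conf'],2)) for x in b])
E
```

```text
{'time_s': 0.0, 'qpos': array([-69.49451478,  18.43891976,  -4.01549768,  83.17397479,
         1.29602693,  78.53944101,  -3.25993492]), 'joint_velocities': array([ 0.02673282, -0.01888541, -0.17630381, -0.07222297,  0.07059142,
       -0.10423501,  0.01629285]), 'effort': array([ 1.71232268e-04, -4.91296613e+01, -4.03988706e-01, -3.12518191e+01,
       -6.39714953e-02,  4.39231354e-02,  1.63482664e-04]), 'tool_pos': array([0.21895908, 0.61143927, 0.22147121]), 'tool_rot': array([-1.79892961e+02,  6.65521034e-03,  1.60304488e+02]), 'force': array([-0.30338379,  0.91033043, -0.45345471]), 'wrist_torque': array([-0.04727979, -0.03015913,  0.04128487]), 'grasp_force': 0.0, 'grip_width': 0.08701670231715648}
scene {'fov_y': 52.4446593308483, 'cx': 319.21227777993846, 'cy': 200.45108998307174, 'k1': 0.004679087684460375, 'position': array([ 0.11964808, -0.6902107 ,  0.62587988]), 'orientation': array([ 54.5271207 ,  -0.6051177 , -31.44873349])}
fixture [(array([299.9, 178.2]), 0.57)]
leaf_lip [(array([318.5, 176.2]), 0.56)]
right_button [(array([304.2, 181.1]), 0.54)]
left_button []
righ
[... 296 characters left out ...]
11256950976, 'cx': 327.188531976024, 'cy': 197.67349870540068, 'k1': -0.07959496873151638, 'position': array([0.29766699, 1.25431424, 0.70870428]), 'orientation': array([  63.6606074 ,    1.02699065, -170.94659434])}
fixture [(array([292.7, 238.7]), 0.96)]
leaf_lip [(array([289.1, 222.7]), 0.71)]
right_button [(array([316.6, 211.5]), 0.41)]
left_button [(array([322.2, 240.4]), 0.56), (array([366.2, 266.6]), 0.32)]
right_tip [(array([293.8, 242.2]), 0.58)]
left_tip []
pliers [(array([374.9, 236.2]), 0.48)]
small_jar [(array([366.7, 262.7]), 0.72), (array([291.6, 220.4]), 0.18)]
ball_pen [(array([290.2, 190.4]), 0.6)]
component_box [(array([335.2, 170. ]), 0.67), (array([289.9, 223.1]), 0.21)]
```

```bash
python3 - <<'E'
import cv2
for n,(x,y) in {'scene':(190,120),'side':(220,140)}.items():
    im=cv2.imread(f'pics/{n}0.png')[y:y+200,x:x+266]
    cv2.imwrite(f'pics/{n}0c.png',cv2.resize(im,(798,600),interpolation=cv2.INTER_CUBIC))
E
python3 - <<'E'
from h import *
c=cam('scene');d=cam('side')
for t,u,v,z in [('pl',(238.7,212.2),(374.9,236.2),.005),('jar',(215.3,181),(366.7,262.7),.03),('pen',(397.5,242.1),(290.2,190.4),.004),('box',(398.3,298.4),(335.2,170),.03),('rb',(304.2,181.1),(316.6,211.5),.06),('lb',(260.3,162.3),(322.2,240.4),.06),('lip',(318.5,176.2),(289.1,222.7),.047)]:
    print(t,at_z(c,u,z).round(3),at_z(d,v,z).round(3))
E
```

```text
pl [0.378 0.11  0.005] [0.365 0.073 0.005]
jar [0.367 0.24  0.03 ] [0.374 0.243 0.03 ]
pen [ 0.65  -0.183  0.004] [ 0.664 -0.188  0.004]
box [ 0.524 -0.329  0.03 ] [ 0.532 -0.315  0.03 ]
rb [0.551 0.077 0.06 ] [0.531 0.052 0.06 ]
lb [0.494 0.222 0.06 ] [0.49  0.202 0.06 ]
lip [0.606 0.096 0.047] [0.599 0.101 0.047]
```

View pics/scene0c.png

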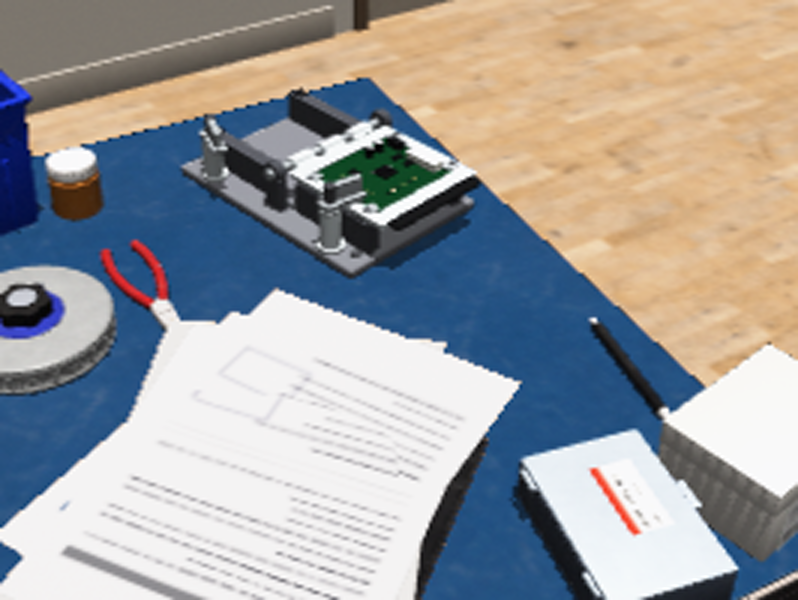

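View pics/side0c.png

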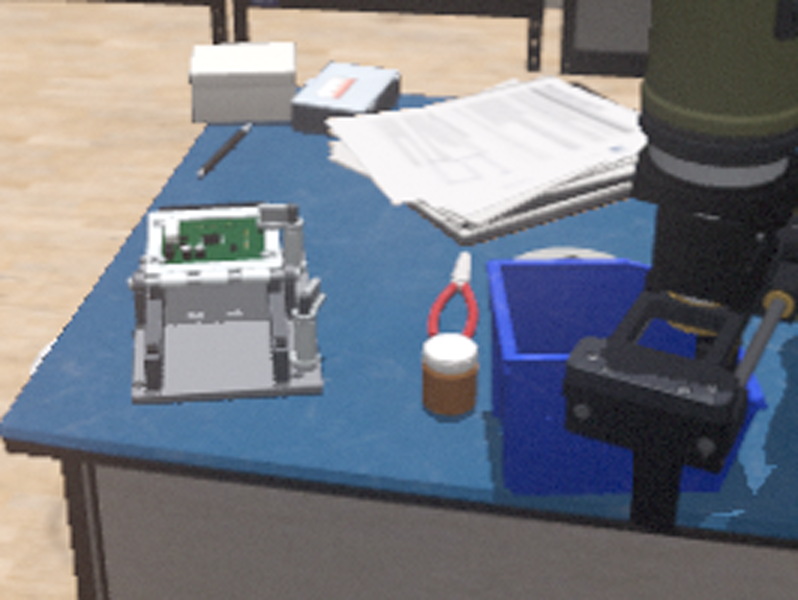

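Scene crop: the right button is over the leaf at (345,185), and the left button stands on its post at (212,130). In the side crop, the base's left edge runs from (132,402) to (323,392), and a blue bin stands next to the arm. Next I fit the fixture pose from the corners.

```bash
cat > fit.py <<'E'
from h import *
from scipy.optimize import least_squares
S=lambda x,y:(190+x/3,120+y/3); D=lambda x,y:(220+x/3,140+y/3)
c=cam('scene');d=cam('side')
obs=[(c,S(183,172),(-.086,.118,0)),(c,S(355,274),(-.086,-.118,0)),(d,D(323,392),(-.086,.118,0)),(d,D(132,403),(.072,.118,0)),
(c,S(478,180),(.052,-.140,.047)),(c,S(390,223),(-.052,-.140,.047)),(c,S(473,205),(.072,-.118,.005))]
W=lambda p,q:np.array([p[0]+np.cos(p[2])*q[0]-np.sin(p[2])*q[1],p[1]+np.sin(p[2])*q[0]+np.cos(p[2])*q[1],q[2]])
def res(p): return np.concatenate([proj(k,W(p,q))-u for k,u,q in obs])
if __name__=='__main__':
    r=least_squares(res,[.58,.15,0.],loss='soft_l1'); p=r.x
    print(p[:2],np.degrees(p[2])); print(res(p).reshape(-1,2).round(1))
    for k,o in((c,(190,120)),(d,(220,140))):
        for q in [(-.074,-.08,.058),(-.043,-.08,.066),(-.074,.08,.058),(-.06,-.128,.05),(.06,-.128,.05)]:
            print(q,((proj(k,W(p,q))-o)*3).round())
E
python3 fit.py; python3 -c "
from h import *
print(cam('wrist'))"
```

```text
[0.58179981 0.15926774] 14.27083542629318
[[-1.5  0.6]
 [-1.4  1.9]
 [-0.2  1.5]
 [-0.6  2. ]
 [ 0.7  0.3]
 [ 2.8  1.9]
 [ 0.2 -1. ]]
(-0.074, -0.08, 0.058) [329. 200.]
(-0.043, -0.08, 0.066) [355. 178.]
(-0.074, 0.08, 0.058) [209. 131.]
(-0.06, -0.128, 0.05) [381. 224.]
(0.06, -0.128, 0.05) [476. 170.]
(-0.074, -0.08, 0.058) [289. 223.]
(-0.043, -0.08, 0.066) [255. 217.]
(-0.074, 0.08, 0.058) [303. 313.]
(-0.06, -0.128, 0.05) [271. 207.]
(0.06, -0.128, 0.05) [145. 214.]
{'fov_y': 60.16039338975553, 'cx': 316.72922533887134, 'cy': 198.94770245467913, 'k1': -0.017110729622577956, 'position': array([0.14432352, 0.64027413, 0.38513733]), 'orientation': array([-1.71913490e+01,  5.36087945e-04,  7.02923616e+01])}
```

{"fn": "apply_moves", "kwargs": {"moves": [[0,0,-0.25,0,0,0,1],[0,0,-0.5,0,0,0,0],[0,0,-0.65,0,0,0,0],[-0.25,-0.15,-0.65,0,0,0,0],[-0.5,-0.3,-0.65,0,0,0.1,0],[-0.75,-0.45,-0.65,0,0,0.2,0],[-1,-0.6,-0.65,0,0,0.3,0],[-1,-0.6,-0.65,0,0,0.3,0]]}}

```text
time_s: 1.9
tool_pos: [0.37, 0.4279, 0.3532]
tool_rot: [179.9, 0.1, 134.1]
force: [0.0, -0.1, -0.0]
grip_width: 0.0393
grasp_force: 0.0
```

```bash
cat > go.py <<'E'
import sys,json
from h import *
def load():
    return json.load(open('pose.json'))
def target(q,tilt=0):
    """fixture x,y (m), z; tilt deg: tip swings to +y; tool y=fix x, tool x=fix y"""
    px,py,a=load(); Rf=R.from_euler('z',a)
    base=np.array([[0,1,0],[1,0,0],[0,0,-1]],float) # cols = tool axes in fix frame
    Rt=Rf*R.from_euler('x',tilt,degrees=True)*R.from_matrix(base)
    P=Rf.apply(q)+[px,py,0]; return P,Rt
def rows(wps):
    o=env.get_obs(); p0=o['tool_pos'];R0=R.from_euler('xyz',o['tool_rot'],degrees=True)
    for w in wps:
        P,Rt=target(w[:3],w[3] if len(w)>3 else 0)
        s=R0.inv().apply(P-p0)/.2; t=(R0.inv()*Rt).as_rotvec()/1.5
        print(w,[float(v) for v in np.r_[s,t].round(3)])
def where():
    px,py,a=load(); o=env.get_obs()
    f=R.from_euler('z',-a)
    print('t',o['time_s'],'fix pos',(f.apply(o['tool_pos']-[px,py,0])*1000).round(1),'F',f.apply(o['force']).round(1),'ext',o['tool_rot'].round(1),'q',o['qpos'].round(0))
E
echo '[0.5818,0.1593,0.2491]'>pose.json
python3 -c "
from go import *
where(); rows([(0,0,.30)])"
```

```text
t 1.9 fix pos [-139.1  312.5  353.2] F [-0.  -0.1 -0. ] ext [1.799e+02 1.000e-01 1.341e+02] q [-57.   6.   6.  83.  -1.  91.  -7.]
(0, 0, 0.3) [-1.701, -0.174, 0.268, 0.001, 0.001, 0.347]
```

{"fn": "apply_moves", "kwargs": {"moves": [[-0.25,-0.03,0,0,0,0.1,0],[-0.5,-0.05,0,0,0,0.2,0],[-0.75,-0.08,0,0,0,0.3,0],[-1,-0.1,0.1,0,0,0.347,0],[-1,-0.1,0.2,0,0,0.347,0],[-1,-0.1,0.268,0,0,0.347,0],[-1,-0.1,0.268,0,0,0.347,0]]}}

```text
time_s: 2.6
tool_pos: [0.4912, 0.2756, 0.2968]
tool_rot: [-179.8, 0.0, 104.8]
force: [-0.3, -0.8, 0.3]
grip_width: 0.0003
grasp_force: 0.0
```

```bash
python3 - <<'E'
from go import *
where(); rows([(0,0,.30)])
c=cam('wrist'); im=viewer.read_camera('wrist'); save(im,'w1.png')
px,py,a=load()
for t in ['leaf_lip','right_button','left_button','right_tip','left_tip']:
    b=boxes_of('wrist',t)[:2]
    print(t,[(np.round(x['location'],1),round(x['conf'],2)) for x in b])
E
```

```text
t 2.6 fix pos [-59.1 135.  296.8] F [-0.4 -0.7  0.3] ext [-179.8    0.   104.8] q [-47.   6.  16.  89.  -2.  85. -16.]
(0, 0, 0.3) [-0.678, 0.289, -0.017, -0.003, 0.0, 0.006]
leaf_lip [(array([321.1, 339.7]), 0.61)]
right_button [(array([301.7, 217.4]), 0.55), (array([214.2, 158.8]), 0.42)]
left_button [(array([300.4, 218.5]), 0.6)]
right_tip []
left_tip [(array([301.7, 220.3]), 0.65)]
```

View pics/w1.png

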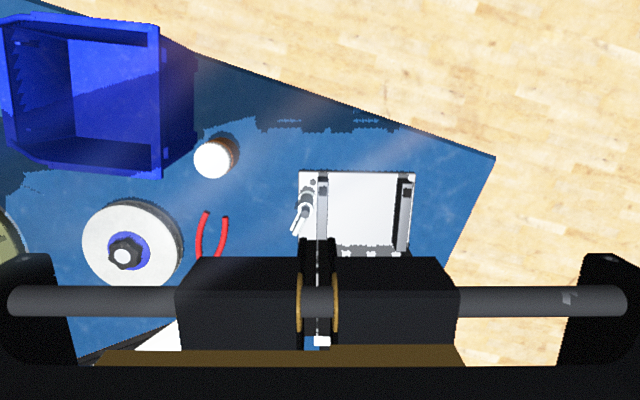

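The left button is at (303,205) with its arm pointing down-left, so it is swung clear. I need the camera further right to see the whole fixture.

{"fn": "apply_moves", "kwargs": {"moves": [[-0.25,0.1,0,0,0,0,0],[-0.5,0.2,0,0,0,0,0],[-0.75,0.28,0,0,0,0,0],[-1,0.28,0,0,0,0,0],[-1,0.28,0,0,0,0,0]]}}

```text
time_s: 3.4
tool_pos: [0.5998, 0.0873, 0.2999]
tool_rot: [179.9, 0.3, 104.1]
force: [0.4, 0.0, 0.3]
grip_width: 0.0009
grasp_force: 0.0
```

{"fn": "apply_moves", "kwargs": {"moves": [[-0.25,0,0,0,0,0,0],[-0.5,0,0,0,0,0,0],[-0.7,0,0,0,0,0,0],[-0.7,0,0,0,0,0,0],[-0.7,0,0,0,0,0,0]]}}

```text
time_s: 3.9
tool_pos: [0.6336, -0.0403, 0.2994]
tool_rot: [180.0, -0.0, 104.6]
force: [0.5, 0.9, -0.2]
grip_width: 0.0005
grasp_force: 0.0
```

```bash
python3 - <<'E'
from go import *
where()
import pickle
c=cam('wrist'); im=viewer.read_camera('wrist'); save(im,'w2.png'); pickle.dump(c,open('w2.pkl','wb'))
for t in ['leaf_lip','right_button','left_button','right_tip','left_tip']:
    b=boxes_of('wrist',t)[:2]
    print(t,[(np.round(x['location'],1),round(x['conf'],2)) for x in b])
px,py,a=load()
f=R.from_euler('z',a)
P=[(-.086,.118,.01),(.072,.118,.01),(-.06,-.128,.05),(.06,-.128,.05),(-.052,-.14,.05),(.052,-.14,.05),(-.074,-.08,.058),(-.043,-.08,.074),(-.074,.08,.058)]
uv=[proj(c,f.apply(q)+[px,py,0]) for q in P]; print(np.round(uv))
cu=im[80:300,200:493]; im2=cv2.resize(cu,(799,600),interpolation=cv2.INTER_CUBIC)
save(im2,'w2c.png')
E
```

```text
t 3.9 fix pos [   1.  -206.2  299.4] F [ 0.7  0.8 -0.2] ext [180.   -0.  104.6] q [-22.  16.  30.  80.  -8.  86.  22.]
leaf_lip [(array([316.1,  54. ]), 0.92)]
right_button [(array([254.1,  54.3]), 0.84)]
left_button []
right_tip [(array([254.1,  52.9]), 0.56)]
left_tip []
[[ 234. -145.]
 [ 383. -144.]
 [ 262.   95.]
 [ 367.   96.]
 [ 269.  106.]
 [ 359.  107.]
 [ 246.   49.]
 [ 273.   48.]
 [ 238. -130.]]
```

View pics/w2c.png

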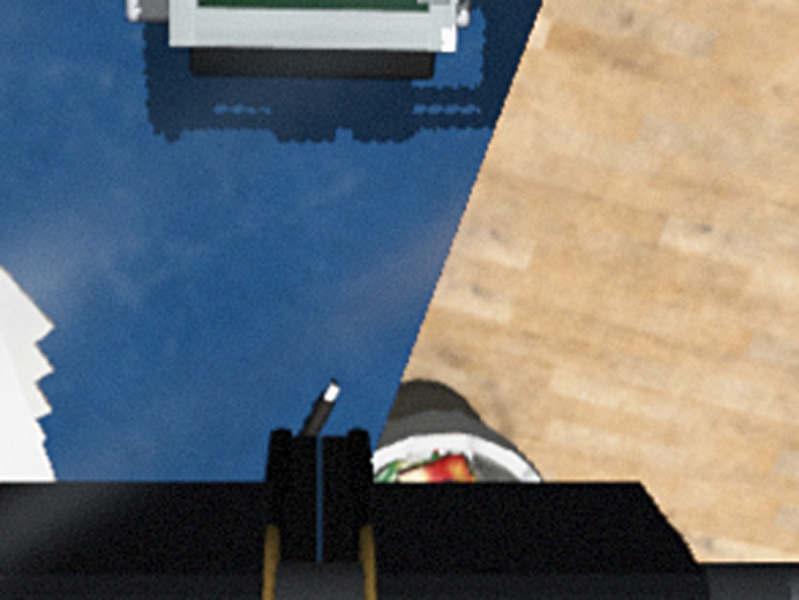

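The lip corners at (270,108) and (359,108) match the predicted pose to about 1.5 px. I shift the fit slightly and plan the right-button push.

```bash
echo '[0.5822,0.1578,0.2491]'>pose.json
python3 -c "
from go import *
where(); rows([(-.048,-.105,.12),(-.048,-.105,.064),(-.048,-.06,.064),(-.064,-.052,.064),(-.04,-.052,.064),(-.04,-.06,.15)])"
```

```text
t 4.2 fix pos [   1.4 -202.3  299.1] F [-0.4  0.8  0.3] ext [180.   -0.  104.9] q [-22.  16.  30.  80.  -8.  86.  22.]
(-0.048, -0.105, 0.12) [0.488, -0.242, 0.896, 0.0, -0.0, 0.007]
(-0.048, -0.105, 0.064) [0.488, -0.242, 1.176, 0.0, -0.0, 0.007]
(-0.048, -0.06, 0.064) [0.713, -0.24, 1.176, 0.0, -0.0, 0.007]
(-0.064, -0.052, 0.064) [0.754, -0.32, 1.176, 0.0, -0.0, 0.007]
(-0.04, -0.052, 0.064) [0.753, -0.2, 1.176, 0.0, -0.0, 0.007]
(-0.04, -0.06, 0.15) [0.713, -0.2, 0.746, 0.0, -0.0, 0.007]
```

{"fn": "apply_moves", "kwargs": {"moves": [[0.15,-0.08,0.2,0,0,0.007,0],[0.3,-0.16,0.4,0,0,0.007,0],[0.488,-0.242,0.6,0,0,0.007,0],[0.488,-0.242,0.8,0,0,0.007,0],[0.488,-0.242,0.896,0,0,0.007,0],[0.488,-0.242,0.896,0,0,0.007,0],[0.488,-0.242,0.896,0,0,0.007,0]]}}

```text
time_s: 4.9
tool_pos: [0.5624, 0.0427, 0.1207]
tool_rot: [179.9, 0.0, 104.1]
force: [0.4, -0.2, 1.4]
grip_width: 0.0003
grasp_force: 0.0
```

```bash

python3 -c "
from go import *
where(); rows([(-.048,-.105,.064),(-.048,-.06,.064),(-.064,-.052,.064),(-.04,-.052,.064),(-.04,-.06,.15)])
c=cam('wrist');im=viewer.read_camera('wrist'); save(im,'w3.png')
px,py,a=load();f=R.from_euler('z',a)
for t in ['right_tip','left_tip','right_button','left_button','leaf_lip']:
  for b in boxes_of('wrist',t)[:2]:
    P=at_z(c,b['location'],.066); print(t,b['conf'],b['location'],(f.inv().apply(P-[px,py,0])*1000).round(1))
"
```

```text
t 4.9 fix pos [ -47.6 -106.7  120.7] F [ 0.3 -0.3  1.4] ext [179.9   0.  104.1] q [-30.  13.  26. 104.  -6.  65.  12.]
(-0.048, -0.105, 0.064) [0.008, -0.002, 0.283, 0.001, 0.0, -0.002]
(-0.048, -0.06, 0.064) [0.233, -0.003, 0.283, 0.001, 0.0, -0.002]
(-0.064, -0.052, 0.064) [0.273, -0.083, 0.283, 0.001, 0.0, -0.002]
(-0.04, -0.052, 0.064) [0.274, 0.037, 0.283, 0.001, 0.0, -0.002]
(-0.04, -0.06, 0.15) [0.233, 0.037, -0.147, 0.001, 0.0, -0.002]
right_tip 0.77 [291.0, 180.3] [-62.1 -79.4  66. ]
left_tip 0.45 [383.6, 146.9] [ -3.2 -57.9  66. ]
right_button 0.61 [285.6, 182.3] [-65.6 -80.7  66. ]
leaf_lip 0.94 [385.8, 144.0] [ -1.9 -56.1  66. ]
```

View pics/w3.png

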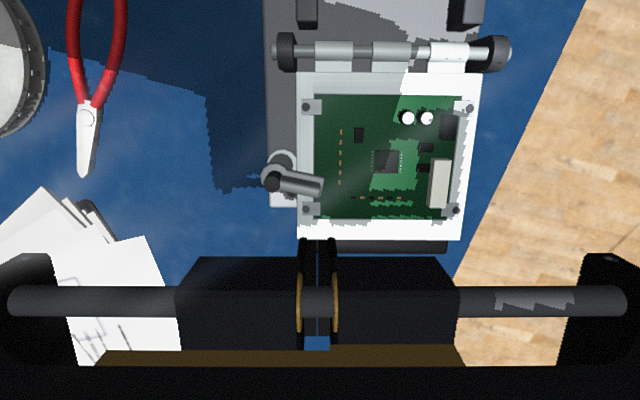

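The button arm runs from its pivot at (272,178) to its tip at (322,187), and the fingers hang just right of it at (318,240). Now the push.

{"fn": "apply_moves", "kwargs": {"moves": [[0.008,0,0.15,0,0,0,0],[0.008,0,0.283,0,0,0,0],[0.008,0,0.283,0,0,0,0],[0.04,0,0.283,0,0,0,0],[0.07,0,0.283,0,0,0,0],[0.1,0,0.283,0,0,0,0],[0.13,0,0.283,0,0,0,0],[0.16,0,0.283,0,0,0,0],[0.19,0,0.283,0,0,0,0],[0.22,0,0.283,0,0,0,0],[0.245,-0.01,0.283,0,0,0,0],[0.26,-0.035,0.283,0,0,0,0],[0.27,-0.06,0.283,0,0,0,0],[0.273,-0.083,0.283,0,0,0,0],[0.273,-0.083,0.283,0,0,0,0],[0.273,-0.03,0.283,0,0,0,0],[0.25,0.03,0.283,0,0,0,0],[0.233,0.037,0.1,0,0,0,0],[0.0,0.037,0,0,0,0,0],[-0.1,0.037,0,0,0,0,0]]}}

```text
time_s: 7.2
tool_pos: [0.578, 0.0204, 0.1233]
tool_rot: [179.6, 0.2, 103.9]
force: [0.3, -1.0, 1.5]
grip_width: 0.0002
grasp_force: 0.0
```

```bash

python3 -c "
from go import *
where(); rows([(0,-.205,.13,0),(0,-.205,.13,45),(0,-.175,.025,45),(0,-.133,.025,45)])
c=cam('wrist');im=viewer.read_camera('wrist'); save(im,'w4.png')
px,py,a=load();f=R.from_euler('z',a)
for t in ['right_tip','right_button']:
  for b in boxes_of('wrist',t)[:2]:
    P=at_z(c,b['location'],.066); print(t,b['conf'],b['location'],(f.inv().apply(P-[px,py,0])*1000).round(1))
save(cv2.resize(im[80:280,180:446],(532,400)),'w4c.png')
"
```

```text
t 7.2 fix pos [ -38.  -132.1  123.3] F [ 0.  -1.   1.5] ext [179.6   0.2 103.9] q [-28.  14.  27. 102.  -7.  65.  15.]
(0, -0.205, 0.13, 0) [-0.363, 0.192, -0.031, 0.004, 0.002, -0.004]
(0, -0.205, 0.13, 45) [-0.363, 0.192, -0.031, 0.005, 0.526, -0.002]
(0, -0.175, 0.025, 45) [-0.212, 0.188, 0.494, 0.005, 0.526, -0.002]
(0, -0.133, 0.025, 45) [-0.002, 0.187, 0.493, 0.005, 0.526, -0.002]
right_tip 0.58 [252.8, 121.9] [-75.  -67.9  66. ]
right_button 0.56 [252.0, 122.0] [-75.5 -67.9  66. ]
```

View pics/w4c.png

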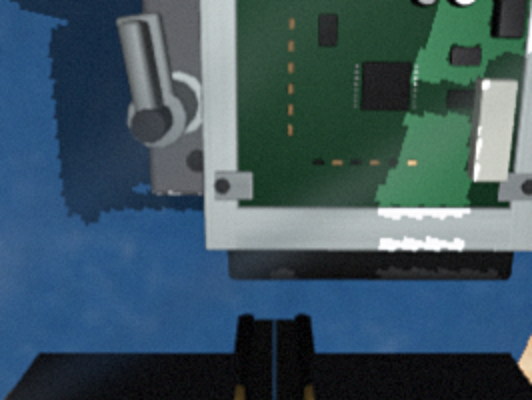

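The right button now points at about 100° along the edge, clear of the leaf. Next I tilt the tool to 45° outside the lip.

{"fn": "apply_moves", "kwargs": {"moves": [[-0.15,0.06,-0.03,0,0,0,0],[-0.3,0.12,-0.03,0,0.08,0,0],[-0.363,0.192,-0.03,0,0.16,0,0],[-0.363,0.192,-0.03,0,0.24,0,0],[-0.363,0.192,-0.03,0,0.32,0,0],[-0.363,0.192,-0.03,0,0.4,0,0],[-0.363,0.192,-0.03,0,0.48,0,0],[-0.363,0.192,-0.03,0,0.526,0,0],[-0.363,0.192,-0.03,0,0.526,0,0],[-0.363,0.192,-0.03,0,0.526,0,0]]}}

```text
time_s: 8.35
tool_pos: [0.6289, -0.0354, 0.1248]
tool_rot: [-179.9, -45.2, 104.1]
force: [-0.4, 0.4, 0.3]
grip_width: 0.0003
grasp_force: 0.0
```

```bash

cat > arc.py <<'E'
from go import *
def wp(phi,push=0.):
    """TCP y,z and tilt for leaf angle phi (deg)"""
    f=np.radians(phi); u=np.array([-np.cos(f),np.sin(f)]); n=np.array([-np.sin(f),-np.cos(f)]); H=np.array([0,.047])
    al=45 if phi<=135 else max(180-phi,0)
    a=np.radians(al); xt=np.array([np.cos(a),np.sin(a)]); zt=np.array([np.sin(a),-np.cos(a)])
    if phi<45: T=H+.14*u+.003*n-.0095*xt+.020*zt
    else: T=H+np.interp(phi,[45,135],[.12,.134])*u+.003*n-.0095*xt
    T=T-push*n
    return (0,round(float(T[0]),4),round(float(T[1]),4),al)
E
python3 -c "
from arc import *
where(); rows([(0,-.18,.06,45),(0,-.18,.019,45),(0,-.133,.019,45)]); print([wp(p) for p in (0,20,45,90,135,180)])
"
```

```text
t 8.35 fix pos [  -2.4 -198.7  124.8] F [-0.3  0.5  0.3] ext [-179.9  -45.2  104.1] q [  7.  40.  21.  79. -46.  98.  49.]
(0, -0.18, 0.06, 45) [-0.164, 0.012, 0.295, 0.001, -0.003, -0.001]
(0, -0.18, 0.019, 45) [-0.309, 0.012, 0.439, 0.001, -0.003, -0.001]
(0, -0.133, 0.019, 45) [-0.144, 0.012, 0.606, 0.001, -0.003, -0.001]
[(0, -0.1326, 0.0231, 45), (0, -0.1252, 0.0712, 45), (0, -0.0937, 0.123, 45), (0, -0.0097, 0.1673, 45), (0, 0.0859, 0.1372, 45), (0, 0.1245, 0.05, 0)]
```

{"fn": "apply_moves", "kwargs": {"moves": [[-0.1,0.012,0.18,0,0,0,0],[-0.164,0.012,0.295,0,0,0,0],[-0.25,0.012,0.38,0,0,0,0],[-0.309,0.012,0.439,0,0,0,0],[-0.309,0.012,0.439,0,0,0,0],[-0.309,0.012,0.439,0,0,0,0],[-0.25,0.012,0.498,0,0,0,0],[-0.2,0.012,0.55,0,0,0,0],[-0.144,0.012,0.606,0,0,0,0],[-0.144,0.012,0.606,0,0,0,0],[-0.144,0.012,0.606,0,0,0,0]]}}

```text
time_s: 9.45
tool_pos: [0.6148, 0.0295, 0.0205]
tool_rot: [180.0, -45.2, 104.2]
force: [0.1, -0.4, -0.2]
grip_width: 0.0002
grasp_force: 0.1
```

```bash
python3 -c "
from arc import *
where(); rows([wp(p) for p in range(0,81,5)])
im=viewer.read_camera('scene'); save(cv2.resize(im[120:240,240:400],(640,480),interpolation=cv2.INTER_CUBIC),'s5.png')
"
```

```text
t 9.45 fix pos [  -0.  -132.4   20.5] F [-0.  -0.4 -0.2] ext [180.  -45.2 104.2] q [  3.  43.  18.  87. -48.  86.  53.]
(0, -0.1326, 0.0231, 45) [0.008, 0.0, -0.01, 0.001, -0.003, -0.001]
(0, -0.1323, 0.0354, 45) [0.053, 0.0, -0.052, 0.001, -0.003, -0.001]
(0, -0.131, 0.0475, 45) [0.101, 0.0, -0.09, 0.001, -0.003, -0.001]
(0, -0.1286, 0.0595, 45) [0.152, 0.0, -0.124, 0.001, -0.003, -0.001]
(0, -0.1252, 0.0712, 45) [0.205, 0.0, -0.153, 0.001, -0.003, -0.001]
(0, -0.1207, 0.0826, 45) [0.261, 0.0, -0.177, 0.001, -0.003, -0.001]
(0, -0.1153, 0.0935, 45) [0.319, 0.0, -0.196, 0.001, -0.003, -0.001]
(0, -0.109, 0.104, 45) [0.379, 0.0, -0.211, 0.001, -0.003, -0.001]
(0, -0.1017, 0.1138, 45) [0.439, 0.0, -0.219, 0.001, -0.003, -0.001]
(0, -0.0937, 0.123, 45) [0.5, -0.0, -0.223, 0.001, -0.003, -0.001]
(0, -0.0867, 0.1309, 45) [0.553, -0.0, -0.226, 0.001, -0.003, -0.001]
(0, -0.0789, 0.1381, 45) [0.606, -0.0, -0.224, 0.001, -0.003, -0.001]
(0, -0.0705, 0.1447, 45) [0.659, -0.0, -0.217, 0.001, -0.003, -0.001]
(0, -0.0615, 0.1506, 45) [0.711, -0.0, -0.206, 0.001, -0.003, -0.001]
(0, -0.0519, 0.1557, 45) [0.763, -0.0, -0.19, 0.001, -0.003, -0.001]
(0, -0.0419, 0.1599, 45) [0.813, -0.0, -0.169, 0.001, -0.003, -0.001]
(0, -0.0315, 0.1633, 45) [0.862, -0.0, -0.144, 0.001, -0.003, -0.001]
```

View pics/s5.png

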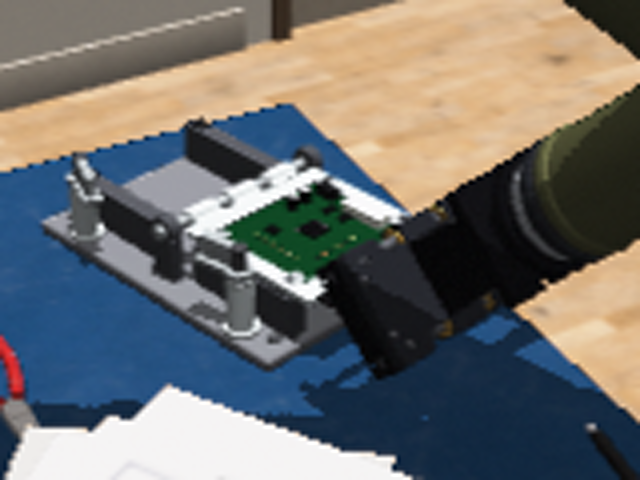

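The gripper is under the lip at about (340,290), the leaf is still flat, and the right button (215,250) is clear. Now I lift it slowly along the arc to about 25°.

{"fn": "apply_moves", "kwargs": {"moves": [[0.03,0,-0.03,0,0,0,0],[0.053,0,-0.052,0,0,0,0],[0.077,0,-0.071,0,0,0,0],[0.101,0,-0.09,0,0,0,0],[0.127,0,-0.107,0,0,0,0],[0.152,0,-0.124,0,0,0,0],[0.178,0,-0.139,0,0,0,0],[0.205,0,-0.153,0,0,0,0],[0.233,0,-0.165,0,0,0,0],[0.261,0,-0.177,0,0,0,0]]}}

```text
time_s: 10.5
tool_pos: [0.6122, 0.0392, 0.0824]
tool_rot: [-180.0, -45.2, 104.1]
force: [-2.1, -3.0, -2.9]
grip_width: 0.0009
grasp_force: 2.2
```

```bash
python3 -c "
from arc import *
where(); rows([wp(p) for p in range(30,101,5)])
im=viewer.read_camera('scene'); save(cv2.resize(im[120:240,240:400],(640,480),interpolation=cv2.INTER_CUBIC),'s6.png')
"
```

```text
t 10.5 fix pos [  -0.2 -122.3   82.4] F [-2.7 -2.4 -2.9] ext [-180.   -45.2  104.1] q [  2.  38.  19.  87. -47.  89.  49.]
(0, -0.1153, 0.0935, 45) [0.064, 0.001, -0.014, 0.002, -0.002, -0.002]
(0, -0.109, 0.104, 45) [0.123, 0.001, -0.029, 0.002, -0.002, -0.002]
(0, -0.1017, 0.1138, 45) [0.184, 0.001, -0.038, 0.002, -0.002, -0.002]
(0, -0.0937, 0.123, 45) [0.245, 0.001, -0.042, 0.002, -0.002, -0.002]
(0, -0.0867, 0.1309, 45) [0.297, 0.0, -0.045, 0.002, -0.002, -0.002]
(0, -0.0789, 0.1381, 45) [0.35, 0.0, -0.042, 0.002, -0.002, -0.002]
(0, -0.0705, 0.1447, 45) [0.403, 0.0, -0.036, 0.002, -0.002, -0.002]
(0, -0.0615, 0.1506, 45) [0.456, -0.0, -0.025, 0.002, -0.002, -0.002]
(0, -0.0519, 0.1557, 45) [0.508, -0.0, -0.009, 0.002, -0.002, -0.002]
(0, -0.0419, 0.1599, 45) [0.558, -0.0, 0.012, 0.002, -0.002, -0.002]
(0, -0.0315, 0.1633, 45) [0.607, -0.001, 0.037, 0.002, -0.002, -0.002]
(0, -0.0207, 0.1658, 45) [0.654, -0.001, 0.067, 0.002, -0.002, -0.002]
(0, -0.0097, 0.1673, 45) [0.698, -0.001, 0.1, 0.002, -0.002, -0.002]
(0, 0.0014, 0.1678, 45) [0.739, -0.001, 0.138, 0.002, -0.002, -0.002]
(0, 0.0127, 0.1674, 45) [0.777, -0.001, 0.179, 0.002, -0.002, -0.002]
```

View pics/s6.png

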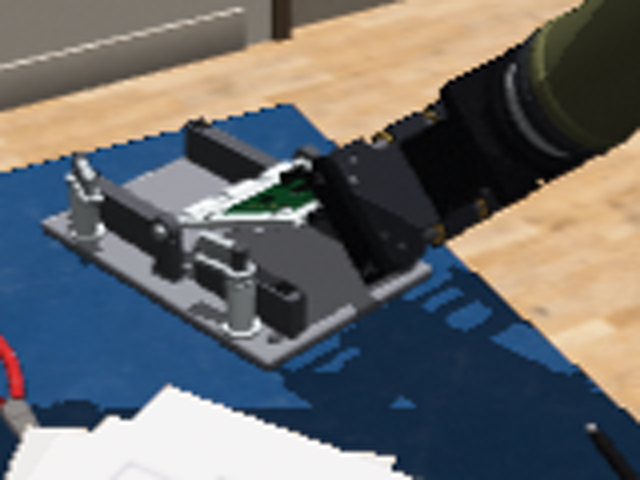

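The leaf is up at about 25°, resting on the fingertip. I carry on along the arc.

{"fn": "apply_moves", "kwargs": {"moves": [[0.064,0,-0.014,0,0,0,0],[0.123,0,-0.029,0,0,0,0],[0.184,0,-0.038,0,0,0,0],[0.245,0,-0.042,0,0,0,0],[0.297,0,-0.045,0,0,0,0],[0.35,0,-0.042,0,0,0,0],[0.403,0,-0.036,0,0,0,0],[0.456,0,-0.025,0,0,0,0],[0.508,0,-0.009,0,0,0,0],[0.558,0,0.012,0,0,0,0],[0.607,0,0.037,0,0,0,0],[0.654,0,0.067,0,0,0,0],[0.698,0,0.1,0,0,0,0],[0.739,0,0.138,0,0,0,0],[0.777,0,0.179,0,0,0,0],[0.777,0,0.179,0,0,0,0]]}}

```text
time_s: 12.15
tool_pos: [0.5784, 0.1732, 0.1676]
tool_rot: [180.0, -45.4, 104.3]
force: [-0.6, 0.2, -0.1]
grip_width: 0.0007
grasp_force: 0.0
```

```bash
python3 -c "
from arc import *
where(); rows([wp(p) for p in range(105,181,5)]+[wp(180,.003)])
"
```

```text
t 12.15 fix pos [1.000e-01 1.580e+01 1.676e+02] F [-0.5  0.3 -0.1] ext [180.  -45.4 104.3] q [ -8.  26.  16.  94. -48.  86.  37.]
(0, 0.0239, 0.166, 45) [0.023, -0.001, 0.034, 0.0, -0.004, 0.0]
(0, 0.035, 0.1636, 45) [0.053, -0.001, 0.082, 0.0, -0.004, 0.0]
(0, 0.0459, 0.1602, 45) [0.079, -0.001, 0.133, 0.0, -0.004, 0.0]
(0, 0.0565, 0.1558, 45) [0.101, -0.001, 0.186, 0.0, -0.004, 0.0]
(0, 0.0668, 0.1505, 45) [0.118, -0.001, 0.241, 0.0, -0.004, 0.0]
(0, 0.0766, 0.1443, 45) [0.131, -0.001, 0.298, 0.0, -0.004, 0.0]
(0, 0.0859, 0.1372, 45) [0.138, -0.001, 0.356, 0.0, -0.004, 0.0]
(0, 0.0934, 0.1293, 40) [0.136, -0.001, 0.411, 0.0, -0.062, 0.0]
(0, 0.1003, 0.1209, 35) [0.131, -0.001, 0.465, 0.0, -0.12, 0.0]
(0, 0.1063, 0.1118, 30) [0.119, -0.001, 0.518, 0.0, -0.179, 0.0]
(0, 0.1116, 0.1023, 25) [0.104, -0.001, 0.57, 0.0, -0.237, 0.0]
(0, 0.116, 0.0924, 20) [0.084, -0.001, 0.621, 0.0, -0.295, 0.0]
(0, 0.1195, 0.0821, 15) [0.06, -0.001, 0.669, 0.0, -0.353, 0.0]
(0, 0.1221, 0.0716, 10) [0.032, -0.001, 0.715, 0.0, -0.411, 0.0]
(0, 0.1238, 0.0608, 5) [-0.001, -0.001, 0.759, 0.0, -0.47, 0.0]
(0, 0.1245, 0.05, 0) [-0.037, -0.001, 0.8, 0.0, -0.528, 0.0]
(0, 0.1245, 0.047, 0) [-0.047, -0.001, 0.81, 0.0, -0.528, 0.0]
```

{"fn": "apply_moves", "kwargs": {"moves": [[0.023,0,0.034,0,0,0,0],[0.053,0,0.082,0,0,0,0],[0.079,0,0.133,0,0,0,0],[0.101,0,0.186,0,0,0,0],[0.118,0,0.241,0,0,0,0],[0.131,0,0.298,0,0,0,0],[0.138,0,0.356,0,0,0,0],[0.136,0,0.411,0,-0.062,0,0],[0.131,0,0.465,0,-0.12,0,0],[0.119,0,0.518,0,-0.179,0,0],[0.104,0,0.57,0,-0.237,0,0],[0.084,0,0.621,0,-0.295,0,0]]}}

```text
time_s: 13.35
tool_pos: [0.5549, 0.2682, 0.0914]
tool_rot: [179.9, -19.7, 104.1]
force: [0.3, -0.9, 0.8]
grip_width: 0.0004
grasp_force: 0.4
```

```bash
python3 -c "
from arc import *
where(); rows([wp(p) for p in range(165,181,5)]+[wp(180,.003)])
im=viewer.read_camera('scene'); im2=viewer.read_camera('side')
a=cv2.resize(im[110:230,220:400],(540,360));b=cv2.resize(im2[170:310,220:400],(463,360))
save(cv2.resize(np.hstack([a,b]),(800,287)),'s7.png')
"
```

```text
t 13.35 fix pos [  0.8 113.8  91.4] F [ 0.  -0.9  0.8] ext [179.9 -19.7 104.1] q [-30.  20.  16. 101. -28.  63.  13.]
(0, 0.1195, 0.0821, 15) [0.011, -0.004, 0.053, 0.001, -0.055, -0.001]
(0, 0.1221, 0.0716, 10) [0.006, -0.004, 0.107, 0.001, -0.113, -0.001]
(0, 0.1238, 0.0608, 5) [-0.004, -0.004, 0.161, 0.001, -0.171, -0.002]
(0, 0.1245, 0.05, 0) [-0.019, -0.004, 0.213, 0.001, -0.229, -0.002]
(0, 0.1245, 0.047, 0) [-0.024, -0.004, 0.227, 0.001, -0.229, -0.002]
```

View pics/s7.png

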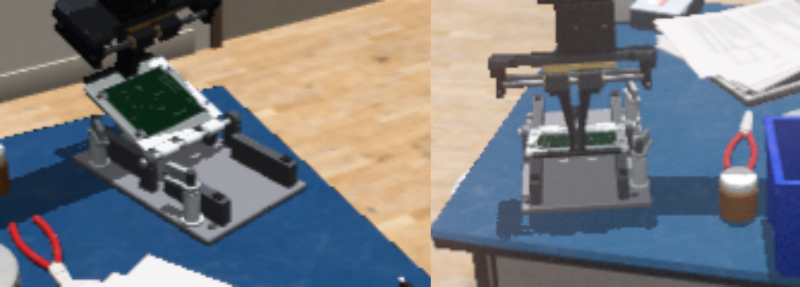

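Both views show the leaf past upright, leaning left at about 150–160°, with the fingertips on its underside. Now I press it down to flat.

{"fn": "apply_moves", "kwargs": {"moves": [[0.011,0,0.027,0,-0.027,0,0],[0.011,0,0.053,0,-0.055,0,0],[0.009,0,0.08,0,-0.085,0,0],[0.006,0,0.107,0,-0.113,0,0],[0,0,0.134,0,-0.142,0,0],[-0.004,0,0.161,0,-0.171,0,0],[-0.012,0,0.187,0,-0.2,0,0],[-0.019,0,0.205,0,-0.229,0,0],[-0.019,0,0.213,0,-0.229,0,0],[-0.019,0,0.213,0,-0.229,0,0]]}}

```text
time_s: 14.45
tool_pos: [0.5519, 0.2775, 0.0504]
tool_rot: [-179.9, -0.3, 104.1]
force: [-1.8, 0.9, 4.8]
grip_width: 0.0003
grasp_force: 2.5
```

```bash
python3 -c "
from arc import *
where()
"
```

```text
t 14.45 fix pos [  0.2 123.4  50.4] F [-1.5  1.3  4.8] ext [-179.9   -0.3  104.1] q [-44.  23.  19.  99.  -9.  59.  -8.]
```

{"fn": "apply_moves", "kwargs": {"moves": [[0,0,0.005,0,0,0,0],[0,0,0.01,0,0,0,0],[0,0,0.01,0,0,0,0]]}}

```text
time_s: 14.75
tool_pos: [0.552, 0.2775, 0.0502]
tool_rot: [-179.9, -0.4, 104.0]
force: [-4.8, -2.4, 14.0]
grip_width: 0.0005
grasp_force: 7.2
```

```bash
python3 -c "
from arc import *
where()
"
```

```text
t 14.75 fix pos [  0.3 123.4  50.2] F [-5.2 -1.2 14. ] ext [-179.9   -0.4  104. ] q [-44.  23.  19.  99.  -9.  59.  -8.]
```

The leaf is hard against its stop: 14 N with no further travel. I retreat and go to the near side of the left button.

```bash
python3 -c "
from arc import *
rows([(0,.1235,.15),(-.118,.054,.15),(-.118,.054,.12)])
"
```

```text
(0, 0.1235, 0.15) [0.004, -0.002, -0.499, -0.001, -0.004, -0.003]
(-0.118, 0.054, 0.15) [-0.346, -0.591, -0.5, -0.001, -0.004, -0.003]
(-0.118, 0.054, 0.12) [-0.347, -0.591, -0.35, -0.001, -0.004, -0.003]
```

{"fn": "apply_moves", "kwargs": {"moves": [[0,0,-0.1,0,0,0,0],[0,0,-0.3,0,0,0,0],[0,0,-0.5,0,0,0,0],[-0.1,-0.18,-0.5,0,0,0,0],[-0.2,-0.36,-0.5,0,0,0,0],[-0.347,-0.54,-0.5,0,0,0,0],[-0.347,-0.591,-0.45,0,0,0,0],[-0.347,-0.591,-0.35,0,0,0,0],[-0.347,-0.591,-0.35,0,0,0,0],[-0.347,-0.591,-0.35,0,0,0,0]]}}

```text
time_s: 15.75
tool_pos: [0.4545, 0.1809, 0.1177]
tool_rot: [-179.9, -0.2, 104.0]
force: [1.6, 0.6, 0.2]
grip_width: 0.0002
grasp_force: 0.0
```

```bash
python3 -c "
from arc import *
where(); rows([(-.118,.054,.064),(-.085,.054,.064),(-.065,.061,.064),(-.055,.067,.064),(-.053,.070,.064),(-.05,.05,.064),(-.05,.05,.15)])
c=cam('wrist');im=viewer.read_camera('wrist'); save(im,'w8.png')
px,py,a=load();f=R.from_euler('z',a)
for t in ['left_tip','left_button']:
  for b in masks_of('wrist',t)[:2]:
    ys,xs=np.nonzero(b['pixels']); Q=np.array([f.inv().apply(at_z(c,(x,y),.066)-[px,py,0])*1000 for x,y in zip(xs,ys)])
    w,v=np.linalg.eigh(np.cov(Q[:,:2].T)); print(t,b['conf'],b['location'],Q.mean(0).round(1),Q.min(0).round(),Q.max(0).round(),v[:,1].round(2))
"
```

```text
t 15.75 fix pos [-118.1   53.9  117.7] F [1.7 0.2 0.2] ext [-179.9   -0.2  104. ] q [-45.   3.  21. 114.  -2.  63.  -9.]
(-0.118, 0.054, 0.064) [-0.001, 0.001, 0.269, -0.001, -0.003, -0.003]
(-0.085, 0.054, 0.064) [0.0, 0.166, 0.268, -0.001, -0.003, -0.003]
(-0.065, 0.061, 0.064) [0.036, 0.266, 0.268, -0.001, -0.003, -0.003]
(-0.055, 0.067, 0.064) [0.066, 0.316, 0.268, -0.001, -0.003, -0.003]
(-0.053, 0.07, 0.064) [0.081, 0.325, 0.268, -0.001, -0.003, -0.003]
(-0.05, 0.05, 0.064) [-0.019, 0.341, 0.268, -0.001, -0.003, -0.003]
(-0.05, 0.05, 0.15) [-0.018, 0.34, -0.162, -0.001, -0.003, -0.003]
left_tip 0.61 [372.7, 195.7] [-78.2  73.4  66. ] [-92.  50.  66.] [-65.  92.  66.] [0.39 0.92]
```

View pics/w8.png

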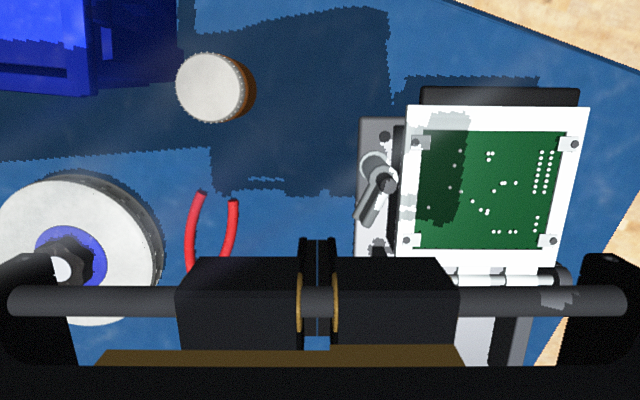

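The leaf lies on the left rests. The left button's fin runs from (387,182) to (360,222), about 113°, with the fingers on its near side. Now I swing it closed.

{"fn": "apply_moves", "kwargs": {"moves": [[0,0,0.14,0,0,0,0],[0,0,0.268,0,0,0,0],[0,0,0.268,0,0,0,0],[0,0.03,0.268,0,0,0,0],[0,0.06,0.268,0,0,0,0],[0,0.09,0.268,0,0,0,0],[0,0.12,0.268,0,0,0,0],[0,0.145,0.268,0,0,0,0],[0,0.166,0.268,0,0,0,0],[0.009,0.19,0.268,0,0,0,0],[0.018,0.216,0.268,0,0,0,0],[0.027,0.241,0.268,0,0,0,0],[0.036,0.266,0.268,0,0,0,0],[0.046,0.283,0.268,0,0,0,0],[0.056,0.3,0.268,0,0,0,0],[0.066,0.316,0.268,0,0,0,0],[0.073,0.32,0.268,0,0,0,0],[0.073,0.32,0.268,0,0,0,0],[0.02,0.33,0.268,0,0,0,0],[-0.019,0.341,0.268,0,0,0,0]]}}

```text
time_s: 17.9
tool_pos: [0.5225, 0.1944, 0.0646]
tool_rot: [179.9, -0.2, 104.1]
force: [0.5, 0.2, -0.7]
grip_width: 0.0005
grasp_force: 0.0
```

{"fn": "apply_moves", "kwargs": {"moves": [[0,0,-0.15,0,0,0,0],[0,0,-0.35,0,0,0,0],[-0.15,0,-0.4,0,0,0,0],[-0.3,0,-0.4,0,0,0,0],[-0.3,0,-0.4,0,0,0,0],[-0.3,0,-0.4,0,0,0,0]]}}

```text
time_s: 18.5
tool_pos: [0.5369, 0.1352, 0.1444]
tool_rot: [179.9, -0.2, 103.9]
force: [0.8, 0.6, -0.4]
grip_width: 0.0001
grasp_force: 0.0
```

```bash
python3 -c "
from arc import *
where()
c=cam('wrist');im=viewer.read_camera('wrist'); save(im,'w9.png')
px,py,a=load();f=R.from_euler('z',a)
for t in ['left_tip','left_button','leaf_lip']:
  for b in masks_of('wrist',t)[:2]:
    ys,xs=np.nonzero(b['pixels']); Q=np.array([f.inv().apply(at_z(c,(x,y),.066 if 'lip' not in t else .05)-[px,py,0])*1000 for x,y in zip(xs,ys)])
    w,v=np.linalg.eigh(np.cov(Q[:,:2].T)); print(t,b['conf'],b['location'],Q.mean(0).round(1),Q.min(0).round(),Q.max(0).round(),v[:,1].round(2))
u=proj(c,f.apply((-.06,.08,.06))+[px,py,0]).astype(int); print(u)
s=viewer.read_camera('scene')
A=cv2.resize(im[max(u[1]-75,0):max(u[1]-75,0)+150,max(u[0]-75,0):max(u[0]-75,0)+150],(400,400));B=cv2.resize(s[110:230,230:350],(400,400))
save(np.hstack([A,B]),'w9c.png')
"
```

```text
t 18.5 fix pos [-49.5 -10.7 144.4] F [ 0.9  0.4 -0.4] ext [179.9  -0.2 103.9] q [-39.  10.  25. 104.  -5.  67.   1.]
left_tip 0.77 [294.3, 77.7] [-60.7  82.8  66. ] [-80.  72.  66.] [-40.  93.  66.] [-0.97 -0.25]
left_button 0.85 [294.5, 73.5] [-61.   82.9  66. ] [-80.  71.  66.] [-39.  94.  66.] [-0.97 -0.25]
leaf_lip 0.93 [384.7, 91.4] [ 2.9 69.8 50. ] [-59.  -7.  50.] [ 63. 130.  50.] [0.06 1.  ]
[297  79]
```

View pics/w9c.png

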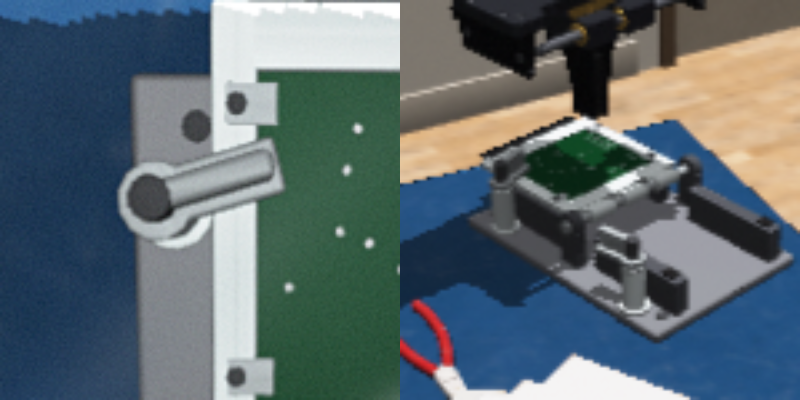

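The leaf is flat and the arm is over it, but it overshot to about −0.25 rad. I'll square it up with a light push from the other side.

```bash
python3 -c "
from arc import *
rows([(-.048,.118,.144),(-.048,.118,.065),(-.048,.0965,.065),(-.048,.118,.15)])"
```

```text
(-0.048, 0.118, 0.144) [0.633, 0.008, 0.001, -0.0, -0.002, -0.001]
(-0.048, 0.118, 0.065) [0.631, 0.008, 0.396, -0.0, -0.002, -0.001]
(-0.048, 0.0965, 0.065) [0.524, 0.008, 0.396, -0.0, -0.002, -0.001]
(-0.048, 0.118, 0.15) [0.633, 0.008, -0.029, -0.0, -0.002, -0.001]
```

{"fn": "apply_moves", "kwargs": {"moves": [[0.2,0.008,0,0,0,0,0],[0.4,0.008,0,0,0,0,0],[0.632,0.008,0,0,0,0,0],[0.632,0.008,0,0,0,0,0],[0.632,0.008,0.2,0,0,0,0],[0.632,0.008,0.396,0,0,0,0],[0.632,0.008,0.396,0,0,0,0],[0.632,0.008,0.396,0,0,0,0],[0.61,0.008,0.396,0,0,0,0],[0.59,0.008,0.396,0,0,0,0],[0.57,0.008,0.396,0,0,0,0],[0.555,0.008,0.396,0,0,0,0],[0.54,0.008,0.396,0,0,0,0],[0.53,0.008,0.396,0,0,0,0],[0.524,0.008,0.396,0,0,0,0],[0.524,0.008,0.396,0,0,0,0],[0.58,0.008,0.396,0,0,0,0],[0.632,0.008,0.396,0,0,0,0],[0.632,0.008,0.2,0,0,0,0],[0.632,0.008,0,0,0,0,0]]}}

```text
time_s: 20.75
tool_pos: [0.5051, 0.2598, 0.1436]
tool_rot: [-179.8, -0.1, 104.2]
force: [0.3, 0.3, -0.3]
grip_width: 0.0005
grasp_force: 0.0
```

{"fn": "apply_moves", "kwargs": {"moves": [[0,0,-0.1,0,0,0,0],[-0.2,0,-0.15,0,0,0,0],[-0.4,0,-0.15,0,0,0,0],[-0.64,0,-0.15,0,0,0,0],[-0.64,0,-0.15,0,0,0,0],[-0.64,0,-0.15,0,0,0,0],[-0.64,0,-0.15,0,0,0,0]]}}

```text
time_s: 21.45
tool_pos: [0.5378, 0.1367, 0.1737]
tool_rot: [-180.0, -0.2, 104.2]
force: [-0.2, 0.1, -0.4]
grip_width: 0.0006
grasp_force: 0.0
```

```bash
python3 -c "
from arc import *
where()
c=cam('wrist');im=viewer.read_camera('wrist')
px,py,a=load();f=R.from_euler('z',a)
for t in ['left_tip','left_button','leaf_lip']:
  for b in masks_of('wrist',t)[:1]:
    ys,xs=np.nonzero(b['pixels']); Q=np.array([f.inv().apply(at_z(c,(x,y),.066 if 'lip' not in t else .05)-[px,py,0])*1000 for x,y in zip(xs,ys)])
    w,v=np.linalg.eigh(np.cov(Q[:,:2].T)); print(t,b['conf'],b['location'],Q.mean(0).round(1),Q.min(0).round(),Q.max(0).round(),v[:,1].round(2))
for n,ts in {'scene':[('pliers',(238.7,212.2)),('small_jar',(215.3,181)),('ball_pen',(397.5,242.1)),('component_box',(398.3,298.4))]}.items():
  viewer.read_camera(n)
  for t,o in ts:
    b=boxes_of(n,t); print(t,o,b[0]['location'] if b else None)
"
```

```text
t 21.45 fix pos [-48.3  -9.4 173.7] F [-0.1  0.2 -0.4] ext [-180.    -0.2  104.2] q [-40.   9.  25. 101.  -4.  71.   1.]
left_tip 0.57 [294.4, 86.2] [-60.9  80.2  66. ] [-80.  70.  66.] [-39.  89.  66.] [-1.   -0.03]
left_button 0.63 [295.3, 83.6] [-60.6  80.4  66. ] [-80.  71.  66.] [-39.  89.  66.] [-1.   -0.04]
leaf_lip 0.81 [376.6, 87.7] [ 2.6 73.5 50. ] [-59.  -7.  50.] [ 62. 139.  50.] [0.02 1.  ]
pliers (238.7, 212.2) [240.2, 211.7]
small_jar (215.3, 181) [213.3, 180.6]
ball_pen (397.5, 242.1) [397.5, 242.7]
component_box (398.3, 298.4) [397.5, 297.9]
```

The button is now square over the flat leaf (about 0.03 rad), the other things on the desk haven't moved, and the robot touches nothing.

```bash
python3 -c "
from cell import env
print(env.sign_off())"
```

```text
the job is handed in; nothing more can be done
None
```

The right-hand turn-button is off the leaf, the leaf lies flat on the left-hand rests, the left-hand turn-button is back square over it, the pliers, jar, pen and box show no movement in the camera check, and the job was handed in at about 22 s.

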